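Run a fingertip along the spring plungers of a transformer test jig

ROBOT

A 6-joint arm with a two-finger parallel gripper is mounted at the origin on the work surface. World frame = base frame: x ahead of the robot, y to its left, z up, the work surface at z = 0. Lengths are in m, angles in rad, forces in N, time in s.
With the tool pointing down it reaches from about 0.375 to 0.975 m from the base axis. Payload 3.8 kg.
Tool frame: the origin (TCP) lies on the mounting face of the last link; the fingertips stand 173 mm ahead of it and the grasp point (between the pads) lies 155 mm ahead of it; z points along the fingers, y is the line along which they close (so a half turn about z gives the same grasp; the last joint's range is limited). The gripper opens to 85 mm and grips with 20 to 120 N. Pads are 22 mm wide; open, the fingers measure 114 mm over their backs; the gripper's body (76 mm by 85 mm) begins 54 mm behind the grasp point. The pads swing forward as they close: fully open they stand 13 mm farther back than shut.
Start: joints at [-1.354, 0.264, 1.604, -0, 1.274, -0.037], TCP at [0.169, -0.653, 0.405] pointing down, gripper open.
Joint ranges: [-2.63, 2.63], [-0.94, 2.18], [0.31, 2.57], [-1.31, 4.45], [0, 2.66], [-2.55, 2.55]. Speed limits (rad/s): [2.57, 2.57, 3.14, 3.14, 3.14, 3.14].

INTERFACE

Orientations are given as a rotation vector (axis times angle).
In Python, from workcell import bot gives the robot as it stands.
- The arm moves only by the tool drive_tool, never from a script. Its argument "increments" is a list of rows, each an object with "delta_pos": the shift along the tool's x, y, z in mm, a list of three; "turn": the turn about the tool's z in rad; "jaw": the opening, from -1 (shut) to 1 (fully open). A call has 1 to 8 rows; each row shifts and turns the commanded pose from where the row before left it, along the tool's axes as they then stand; what a row does not reach is not made up. A row lasts 1/12 s, in which the tool goes at most 41.7 mm and 7.16 degrees, less where a joint would pass 70% of its speed; a pose out of reach is approached as far as the arm can. A call is refused whole if a number of a shift passes 41.7 or a number of a turn 0.125, either way. A call with a gripper value outside its range is refused whole. The fingers move at their own pace and stop on an object; "grip_force" is the grip in N (left out, the last holds). Time passes only in rows, so rows that do not move let the fingers close. It gives the time, the measured TCP pose, the force, the opening and the grip force at its end, in the units of the state.
- bot.read_state(): the state, without advancing time (a new reading comes with each control period).
- bot.read_camera(name): name is "side" or "top" or "wrist"; returns a dict with "pixels" (420x560x3 uint8, red, green, blue), "fovy" (degrees; the focal length in pixels is half the picture's height over the tangent of half this angle, whatever the lens; pixels are square), "cx", "cy" (the principal point, pixels), "camera_from_world" (4x4, takes a point from world to camera coordinates); the wrist camera has in their place "hand_eye" (4x4, takes a point from camera to tool coordinates, whose origin is the TCP and whose axes are the flange's). Camera axes: x right, y down, z forward; pixel columns grow to the right and rows downward; lengths in m; the calibration is good to about 2 mm. A picture is of the moment at which its call begins: read the wrist's pose just before it. There is no depth.
- bot.finish_job(): hands the job in; it is judged then, once.
The state is a dict: "time": time; "q": joint angles; "joint_vel": joint speeds; "joint_torque": joint torques, N m; "tool_pos": TCP position; "tcp_rot": TCP orientation; "wrist_force": force on the tool from outside, world axes, zero at the start; "torque": the same for the moment, N m; "width": opening from 0.0 (shut) to 1.0 (fully open); "grip_force": force on a finger pad.
Only numpy, scipy, OpenCV 4.12 (cv2) and the standard library are available. Lean on these libraries where they do the work, as an engineer would, in place of code of your own. Each camera call takes 0.05 s, during which the arm holds its last target. There are 200 camera calls.

TASK

Before the first test, check that no spring plunger of the transformer test jig sticks: run closed fingertips lightly along the row of brass domes, starting at the one with the red collar, so that each of the six in order visibly dips and springs back, none pushed to its stop. Then move the hand clear. Do not grip or lift anything or shift the jig, and leave the transformers and the caliper alone.

Things in the scene. Friction and masses are not known exactly. Their poses are not given: they have to be found in the camera images.
- jig: loose grey test box 150 (x) x 210 (y) x 41 mm tall, black top, 1.8 kg (slides from about 8 N), on the bench. Origin: centre of its underside; z up; three coloured lead sockets (9 mm tall) at its back, +x. On top, at x = -20 mm, a row of six brass plungers 30 mm apart from y = +75 mm (number 1, red collar) to -75 mm. White ribs midway between them end 6 mm below their tops.
- plunger1_top (a point): the top of plunger 1, the one with the red collar round its foot (the others have black collars): a smooth brass head 18 mm in diameter, blunt on top, its flanks falling away at 38 degrees to 4.6 mm below the top. The point is the highest point of the dome, 60.5 mm above the bench at rest, and moves with the plunger
- plunger1 (a joint): how far plunger 1 is pressed down, m: 0 is fully up, 0.007 is its stop. A weak spring brings it up: about 1 N to start it, 1.8 N at 2 mm, 3 N at 5 mm. Contact gives about 0.7 mm before it moves. Fingertips stroked along the row ride over the heads when set 2.5 to 4 mm below their resting tops; deeper, they catch on the next head and shove the jig
- plunger2_top (a point): the top of plunger 2, counted from the red collar: a smooth brass head 18 mm in diameter, blunt on top, its flanks falling away at 38 degrees to 4.6 mm below the top. The point is the highest point of the dome, 60.5 mm above the bench at rest, and moves with the plunger
- plunger2 (a joint): how far plunger 2 is pressed down, m: 0 is fully up, 0.007 is its stop. A weak spring brings it up: about 1 N to start it, 1.8 N at 2 mm, 3 N at 5 mm. Contact gives about 0.7 mm before it moves. Fingertips stroked along the row ride over the heads when set 2.5 to 4 mm below their resting tops; deeper, they catch on the next head and shove the jig
- plunger3_top (a point): the top of plunger 3, counted from the red collar: a smooth brass head 18 mm in diameter, blunt on top, its flanks falling away at 38 degrees to 4.6 mm below the top. The point is the highest point of the dome, 60.5 mm above the bench at rest, and moves with the plunger
- plunger3 (a joint): how far plunger 3 is pressed down, m: 0 is fully up, 0.007 is its stop. A weak spring brings it up: about 1 N to start it, 1.8 N at 2 mm, 3 N at 5 mm. Contact gives about 0.7 mm before it moves. Fingertips stroked along the row ride over the heads when set 2.5 to 4 mm below their resting tops; deeper, they catch on the next head and shove the jig
- plunger4_top (a point): the top of plunger 4, counted from the red collar: a smooth brass head 18 mm in diameter, blunt on top, its flanks falling away at 38 degrees to 4.6 mm below the top. The point is the highest point of the dome, 60.5 mm above the bench at rest, and moves with the plunger
- plunger4 (a joint): how far plunger 4 is pressed down, m: 0 is fully up, 0.007 is its stop. A weak spring brings it up: about 1 N to start it, 1.8 N at 2 mm, 3 N at 5 mm. Contact gives about 0.7 mm before it moves. Fingertips stroked along the row ride over the heads when set 2.5 to 4 mm below their resting tops; deeper, they catch on the next head and shove the jig
- plunger5_top (a point): the top of plunger 5, counted from the red collar: a smooth brass head 18 mm in diameter, blunt on top, its flanks falling away at 38 degrees to 4.6 mm below the top. The point is the highest point of the dome, 60.5 mm above the bench at rest, and moves with the plunger
- plunger5 (a joint): how far plunger 5 is pressed down, m: 0 is fully up, 0.007 is its stop. A weak spring brings it up: about 1 N to start it, 1.8 N at 2 mm, 3 N at 5 mm. Contact gives about 0.7 mm before it moves. Fingertips stroked along the row ride over the heads when set 2.5 to 4 mm below their resting tops; deeper, they catch on the next head and shove the jig
- plunger6_top (a point): the top of plunger 6, the last, at the other end of the row: a smooth brass head 18 mm in diameter, blunt on top, its flanks falling away at 38 degrees to 4.6 mm below the top. The point is the highest point of the dome, 60.5 mm above the bench at rest, and moves with the plunger
- plunger6 (a joint): how far plunger 6 is pressed down, m: 0 is fully up, 0.007 is its stop. A weak spring brings it up: about 1 N to start it, 1.8 N at 2 mm, 3 N at 5 mm. Contact gives about 0.7 mm before it moves. Fingertips stroked along the row ride over the heads when set 2.5 to 4 mm below their resting tops; deeper, they catch on the next head and shove the jig
- transformer_a: small transformer with yellow tape, dark core and black base, 30 x 26 x 27 mm, 50 g, loose, on the bench by the jig's red-collar end; leave alone. Origin: centre of its underside
- transformer_b: small transformer with yellow tape, dark core and black base, 30 x 26 x 27 mm, 50 g, loose, on the bench in front of the jig; leave alone. Origin: centre of its underside
- transformer_c: small transformer with yellow tape, dark core and black base, 30 x 26 x 27 mm, 50 g, loose, on the white board; leave alone. Origin: centre of its underside
- caliper: steel dial caliper lying flat on the white board (340 x 240 x 12 mm, to the left), 230 x 90 x 16 mm, loose; leave alone. Origin: middle of its beam, on the underside

How it is judged:
By the outcome, as a careful person would: the job done as asked, in the order asked, and still so for the second after the job is handed in, with the robot touching nothing.
It also fails if it takes over 38 s, if anything falls off the work surface, if the arm or the gripper's body presses on something with over 40 N, if the wrist force passes 120 N, or if a joint passes its speed limit or range.

## Working session

There is one attempt and no reset: what is moved stays moved. The work goes in short steps, Python scripts to look and compute and a tool call to move; the robot and the scene stay as the last step left them, time stands still between calls to the robot, and variables do not carry over. Pictures are saved under pics/ and viewed, at most 10 in all, crops included, and the job is handed in when it is done.

Besides the shell and the picture viewer there is one more tool, called after "Request:" as name(argument=value, ...), one argument or row to a line, values as JSON. drive_tool: Moves the arm, as the interface text tells. Its arguments: {"type":"object","properties":{"increments":{"type":"array"},"grip_force":{"type":"number"}},"required":["increments"]}

```bash
mkdir -p pics
python3 - <<'E'
from workcell import bot
import cv2,pickle
d={}
s=bot.read_state();print({k:s[k] for k in('time','tool_pos','tcp_rot','wrist_force','width')})
for n in('top','side'):
    c=bot.read_camera(n);d[n]=c
    cv2.imwrite(f'pics/{n}0.png',c['pixels'][:,:,::-1]);print(n,c['fovy'],c['cx'],c['cy'],c['camera_from_world'])
pickle.dump(d,open('d0.pkl','wb'))
E
```

```text
{'time': 0.0, 'tool_pos': array([ 0.16940094, -0.65303118,  0.40332242]), 'tcp_rot': array([-3.11404134e+00, -3.97328930e-01,  3.49491459e-04]), 'wrist_force': array([ 0.02552469, -0.83012281, -0.17639691]), 'width': 0.9994358057824037}
top 57.23057926090839 279.05326890170636 213.5531101196761 [[-0.11972284 -0.99277642 -0.00783668  0.18969569]
 [-0.96917204  0.11858112 -0.21597241  0.5449611 ]
 [ 0.2153416  -0.01826174 -0.97636802  0.9020204 ]
 [ 0.          0.          0.          1.        ]]
side 44.09582593134779 270.80572433630897 208.02619566167016 [[-0.8957806  -0.44446332  0.00542955  0.55547358]
 [-0.2974148   0.59024868 -0.75043383  0.13139221]
 [ 0.33033553 -0.67383889 -0.66092328  0.97098267]
 [ 0.          0.          0.          1.        ]]
```

View pics/top0.png

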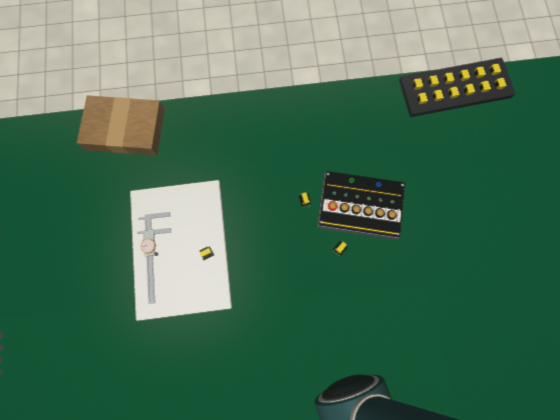

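View pics/side0.png

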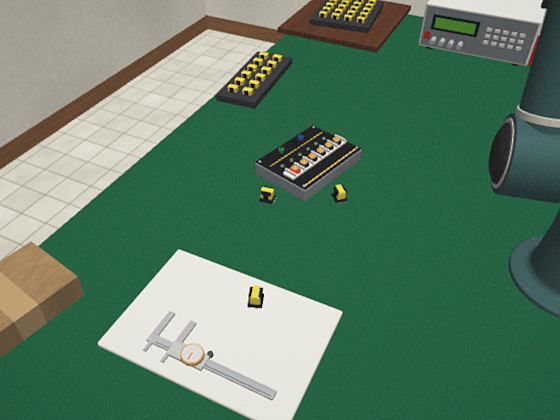

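The top view shows plunger 1 (red) at about (333,206) and plunger 6 at about (392,214). In the side view they are at about (295,170) and (340,140). I'll triangulate from these.

```bash
cat > h.py <<'E'
import numpy as np
from scipy.spatial.transform import Rotation as R
def ray(c,uv,T=None):
    """origin, direction in world; T = world_from_camera"""
    f=c['pixels'].shape[0]/2/np.tan(np.radians(c['fovy'])/2)
    if T is None: T=np.linalg.inv(c['camera_from_world'])
    d=T[:3,:3]@np.array([(uv[0]-c['cx'])/f,(uv[1]-c['cy'])/f,1.])
    return T[:3,3],d/np.linalg.norm(d)
def tri(rays):
    A=sum(np.eye(3)-np.outer(d,d) for o,d in rays);b=sum((np.eye(3)-np.outer(d,d))@o for o,d in rays)
    return np.linalg.solve(A,b)
def atz(r,z): o,d=r; return o+d*(z-o[2])/d[2]
def toolT(s):
    T=np.eye(4);T[:3,:3]=R.from_rotvec(s['tcp_rot']).as_matrix();T[:3,3]=s['tool_pos'];return T
E
python3 - <<'E'
import pickle,cv2
from h import *
d=pickle.load(open('d0.pkl','rb'))
for a,b in(((333,206),(295,170)),((392,214.5),(340,140.5))):
    r=[ray(d['top'],a),ray(d['side'],b)];print(tri(r),atz(r[0],.0605),atz(r[1],.0605))
a=d['top']['pixels'][160:250,290:420,::-1];b=d['side']['pixels'][115:210,245:375,::-1]
a=cv2.resize(a,(780,540),interpolation=2);b=cv2.resize(b,(780,570),interpolation=2)
cv2.imwrite('pics/topc.png',a)
from workcell import bot
print(toolT(bot.read_state()).round(3))
E
```

```text
[ 0.56925535 -0.01606596  0.04811276] [ 0.56664368 -0.01399587  0.0605    ] [ 0.56274218 -0.00098278  0.0605    ]
[ 0.52363016 -0.15932486  0.05453382] [ 0.52722701 -0.15652718  0.0605    ] [ 0.51617314 -0.15108887  0.0605    ]
[[ 0.968  0.251 -0.     0.169]
 [ 0.251 -0.968  0.002 -0.653]
 [ 0.    -0.002 -1.     0.403]
 [ 0.     0.     0.     1.   ]]
```

View pics/topc.png

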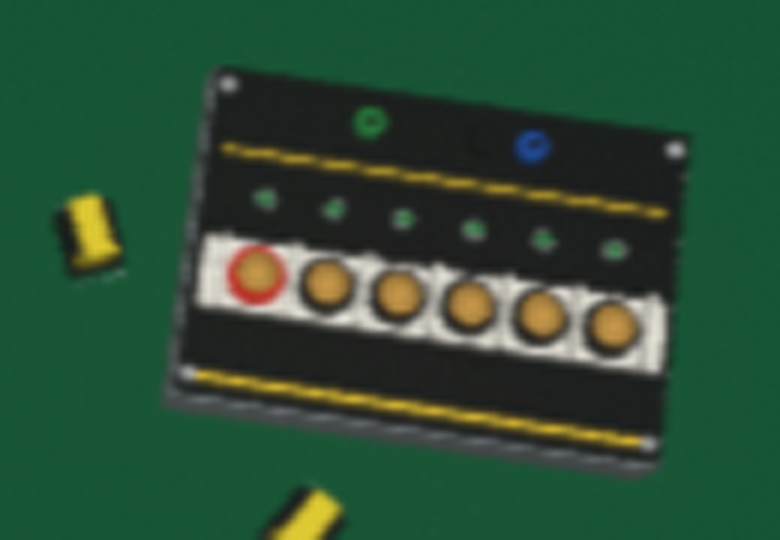

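Refined brass centres in the top view are P1 (333.0,205.2) and P6 (392,214.3). The row runs along about (-0.27,-0.96) and is 148 mm long, against 150 given. I'll turn tool x along the row, close the jaws and go above P1.

Request:
drive_tool(
  increments=[
    {"delta_pos": [0, 0, 0], "turn": -0.116, "jaw": -1},
    {"delta_pos": [0, 0, 0], "turn": -0.116, "jaw": -1},
    {"delta_pos": [0, 0, 0], "turn": -0.116, "jaw": -1},
    {"delta_pos": [0, 0, 0], "turn": -0.116, "jaw": -1},
    {"delta_pos": [0, 0, 0], "turn": -0.116, "jaw": -1},
    {"delta_pos": [0, 0, 0], "turn": -0.116, "jaw": -1},
    {"delta_pos": [0, 0, 0], "turn": -0.116, "jaw": -1},
    {"delta_pos": [0, 0, 0], "turn": -0.116, "jaw": -1},
  ],
  grip_force=20,
)

```text
time: 0.77
tool_pos: [0.1695, -0.6532, 0.4039]
tcp_rot: [-2.603, -1.757, -0.001]
wrist_force: [-0.3, -0.3, 1.3]
width: -0.0
grip_force: 0.0
```

Request:
drive_tool(
  increments=[
    {"delta_pos": [0, 0, 0], "turn": -0.116, "jaw": -1},
    {"delta_pos": [40, 10, 0], "turn": 0, "jaw": -1},
    {"delta_pos": [40, 10, 0], "turn": 0, "jaw": -1},
    {"delta_pos": [40, 10, 0], "turn": 0, "jaw": -1},
    {"delta_pos": [40, 10, 0], "turn": 0, "jaw": -1},
    {"delta_pos": [40, 10, 0], "turn": 0, "jaw": -1},
    {"delta_pos": [40, 10, 0], "turn": 0, "jaw": -1},
    {"delta_pos": [40, 10, 0], "turn": 0, "jaw": -1},
  ],
)

```text
time: 1.43
tool_pos: [0.3127, -0.4006, 0.4042]
tcp_rot: [-2.503, -1.897, -0.0]
wrist_force: [1.2, 0.1, 0.3]
width: 0.0
grip_force: 0.0
```

Request:
drive_tool(
  increments=[
    {"delta_pos": [39, 13, 0], "turn": 0, "jaw": -1},
    {"delta_pos": [39, 13, 0], "turn": 0, "jaw": -1},
    {"delta_pos": [39, 13, 0], "turn": 0, "jaw": -1},
    {"delta_pos": [39, 13, 0], "turn": 0, "jaw": -1},
    {"delta_pos": [39, 13, 0], "turn": 0, "jaw": -1},
    {"delta_pos": [39, 13, 0], "turn": 0, "jaw": -1},
    {"delta_pos": [39, 13, 0], "turn": 0, "jaw": -1},
    {"delta_pos": [39, 13, 0], "turn": 0, "jaw": -1},
  ],
)

```text
time: 2.1
tool_pos: [0.4971, -0.1282, 0.4044]
tcp_rot: [-2.503, -1.899, 0.0]
wrist_force: [1.3, 0.3, 0.1]
width: 0.0
grip_force: 0.0
```

```bash
cat > look.py <<'E'
import sys,pickle,cv2
from h import *
from workcell import bot
s=bot.read_state();c=bot.read_camera('wrist')
c['T']=toolT(s)@c['hand_eye'];c['s']=s
pickle.dump(c,open(f'{sys.argv[1]}.pkl','wb'));cv2.imwrite(f'pics/{sys.argv[1]}.png',c['pixels'][:,:,::-1])
print(s['tool_pos'],s['tcp_rot'],c['T'].round(3),c['fovy'],s['joint_vel'].round(2))
E
python3 look.py w1
```

```text
[ 0.49710478 -0.12815599  0.40444702] [-2.50284496e+00 -1.89856288e+00  3.46738859e-04] [[ 0.963 -0.256 -0.084  0.519]
 [-0.27  -0.915 -0.299 -0.052]
 [-0.     0.311 -0.95   0.372]
 [ 0.     0.     0.     1.   ]] 65.26515549192293 [ 0.94  0.3  -0.29 -0.   -0.02  0.93]
```

View pics/w1.png

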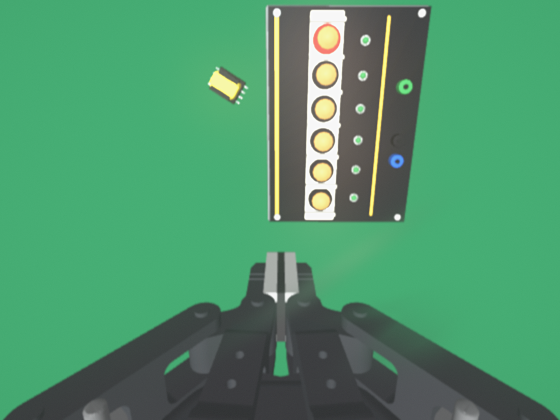

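The wrist view shows plunger 1 (red collar) at (328,38), plunger 6 at (320,201) and the closed tips at about (281,255).

Run:
```python
import pickle,cv2
from h import *
d=pickle.load(open('d0.pkl','rb'));w=pickle.load(open('w1.pkl','rb'))
hsv=cv2.cvtColor(w['pixels'],cv2.COLOR_RGB2HSV)
m=cv2.inRange(hsv,(14,90,120),(28,255,255));m[:,:305]=0;m[:,350:]=0;m[230:]=0
n,l,st,ce=cv2.connectedComponentsWithStats(m)
P=[(st[i,4],ce[i]) for i in range(1,n) if st[i,4]>60];print(P)
for a,(ar,b) in zip(((333,205.2),(392,214.3)),(P[0],P[-1])):
    r=[ray(d['top'],a),ray(w,b,w['T'])];print('tri',tri(r),'at z top',atz(r[0],.0605))
Q=np.array([atz(ray(w,b,w['T']),.0595) for _,b in P]);print(Q.round(4))
v=Q[0]-Q[-1];print(np.linalg.norm(v),np.arctan2(v[1],v[0]))
```

```text
[(np.int32(249), array([328.53413655,  38.58232932])), (np.int32(242), array([326.96280992,  75.23966942])), (np.int32(230), array([325.30434783, 109.78695652])), (np.int32(219), array([323.76255708, 142.01826484])), (np.int32(215), array([322.38604651, 172.13953488])), (np.int32(201), array([321.        , 200.83084577]))]
tri [ 0.5721986  -0.01610298  0.04868604] at z top [ 0.56868571 -0.014305    0.0605    ]
tri [ 0.53138344 -0.16345495  0.04131039] at z top [ 0.52772971 -0.1566203   0.0605    ]
[[ 0.5712 -0.0171  0.0595]
 [ 0.5632 -0.0455  0.0595]
 [ 0.555  -0.0739  0.0595]
 [ 0.5469 -0.102   0.0595]
 [ 0.5389 -0.1299  0.0595]
 [ 0.5308 -0.1581  0.0595]]
0.14662179737268377 1.2915246069964126
```

Request:
drive_tool(
  increments=[
    {"delta_pos": [32, 10.3, 0], "turn": 0, "jaw": -1},
    {"delta_pos": [32, 10.3, 0], "turn": 0, "jaw": -1},
    {"delta_pos": [32, 10.3, 0], "turn": 0, "jaw": -1},
    {"delta_pos": [32, 10.3, 0], "turn": 0, "jaw": -1},
    {"delta_pos": [0, 0, 35], "turn": 0, "jaw": -1},
    {"delta_pos": [0, 0, 35], "turn": 0, "jaw": -1},
    {"delta_pos": [0, 0, 35], "turn": 0, "jaw": -1},
    {"delta_pos": [0, 0, 35], "turn": 0, "jaw": -1},
  ],
)

```text
time: 2.82
tool_pos: [0.5706, -0.0178, 0.2631]
tcp_rot: [2.502, 1.9, 0.0]
wrist_force: [0.6, -0.2, 0.2]
width: 0.005
grip_force: 0.0
```

```bash
cat > force.py <<'E'
import numpy as np
from workcell import bot
F=[];Z=[]
for i in range(6):
    bot.read_camera('side');s=bot.read_state();F.append(s['wrist_force']);Z.append(s['tool_pos'])
F=np.array(F);print('F',F.mean(0).round(2),'sd',F.std(0).round(2),'pos',np.mean(Z,0).round(5),'sd',np.std(Z,0).round(5),s['time'])
E
python3 force.py; python3 look.py w2
python3 - <<'E'
from workcell import bot
import cv2,numpy as np
a=bot.read_camera('side')['pixels'][100:205,240:380,::-1]
b=bot.read_camera('top')['pixels'][150:255,280:420,::-1]
w=cv2.imread('pics/w2.png')
cv2.imwrite('pics/c2.png',np.vstack([np.hstack([cv2.resize(x,(400,300),interpolation=2) for x in(a,b)]),cv2.resize(w,(400,300))if 0 else np.hstack([cv2.resize(w,(400,300)),cv2.resize(w[150:330,160:400],(400,300))])]))
E
```

```text
F [-0.32  0.05 -0.52] sd [0.8  0.27 2.27] pos [ 0.5694  -0.01809  0.26184] sd [0.00212 0.00024 0.00448] 3.1167
[ 0.57216441 -0.01836738  0.26731955] [2.50110877 1.89657258 0.00477986] [[ 0.963 -0.258 -0.08   0.594]
 [-0.27  -0.915 -0.3    0.058]
 [ 0.004  0.31  -0.951  0.235]
 [ 0.     0.     0.     1.   ]] 65.26515549192293 [-0.   -0.01 -0.02 -0.   -0.    0.  ]
```

View pics/c2.png

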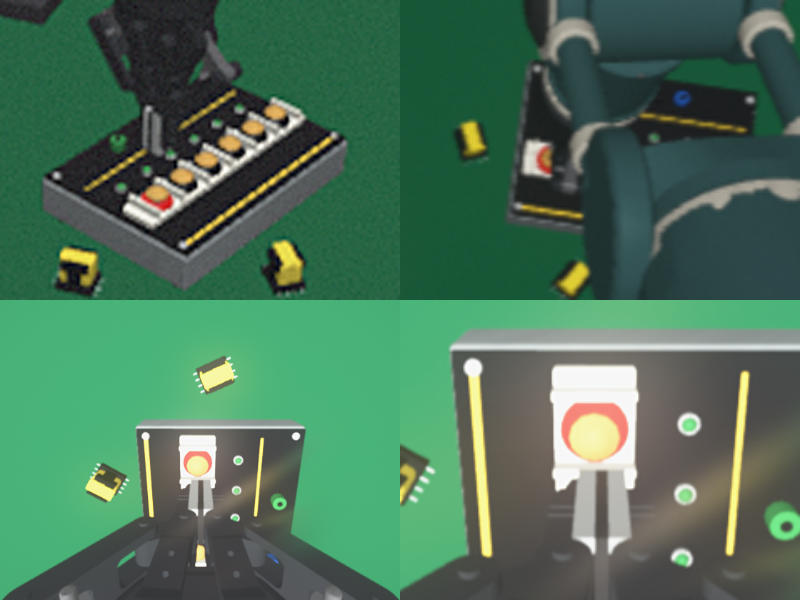

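The closed tips stand laterally over the row, just short of plunger 1: dome at about (276,232), tip seam at x of about 281 and tip front edge at y of about 253. The arm was still swinging after the fast move, so I'll move gently from here. Next I'll measure again.

```bash
python3 - <<'E'
import pickle,cv2
from h import *
w1=pickle.load(open('w1.pkl','rb'));w=pickle.load(open('w2.pkl','rb'))
r=[ray(w1,(328.5,38.6),w1['T']),ray(w,(275.8,232),w['T'])]
print('tri',tri(r),atz(r[1],.0595),w['fovy'])
T=toolT(w['s']);p=np.linalg.inv(T)
print('P1 in tool',(p@np.r_[atz(r[1],.0595),1])[:3].round(4))
# tip corners predicted in image
f=210/np.tan(np.radians(w['fovy'])/2);H=np.linalg.inv(w['hand_eye'])
for t in((.011,0,.173),(-.011,0,.173),(0,0,.173),(.011,.007,.173)):
    c=H@np.r_[t,1];print(t,(c[:2]/c[2]*f+[w['cx'],w['cy']]).round(1))
E
python3 force.py
```

```text
tri [ 0.57160554 -0.01607115  0.05320397] [ 0.57177749 -0.01314029  0.0595    ] 65.26515549192293
P1 in tool [ 0.0048 -0.0026  0.2078]
(0.011, 0, 0.173) [280.2 248.7]
(-0.011, 0, 0.173) [280.3 289.1]
(0, 0, 0.173) [280.3 269.3]
(0.011, 0.007, 0.173) [295.  248.7]
F [-0.03 -0.22 -0.22] sd [0.32 0.42 0.55] pos [ 0.57133 -0.01816  0.26612] sd [3.3e-04 6.0e-05 7.0e-04] 3.5667
```

Request:
drive_tool(
  increments=[
    {"delta_pos": [2, -0.5, 2], "turn": 0, "jaw": -1},
    {"delta_pos": [2, -0.5, 3], "turn": 0, "jaw": -1},
    {"delta_pos": [2, -0.5, 4], "turn": 0, "jaw": -1},
    {"delta_pos": [1, 0, 4], "turn": 0, "jaw": -1},
    {"delta_pos": [0, 0, 4], "turn": 0, "jaw": -1},
    {"delta_pos": [0, 0, 3], "turn": 0, "jaw": -1},
    {"delta_pos": [0, 0, 2], "turn": 0, "jaw": -1},
    {"delta_pos": [0, 0, 1], "turn": 0, "jaw": -1},
  ],
)

```text
time: 4.23
tool_pos: [0.5711, -0.0109, 0.241]
tcp_rot: [-2.503, -1.898, 0.001]
wrist_force: [0.1, 0.3, -0.0]
width: 0.004
grip_force: 0.0
```

```bash
python3 force.py;python3 force.py
```

```text
F [ 0.38 -0.04  0.04] sd [0.15 0.42 0.42] pos [ 0.57131 -0.01097  0.24163] sd [1.2e-04 1.0e-05 3.1e-04] 4.5333
F [-0.17 -0.1  -0.3 ] sd [0.62 0.31 0.53] pos [ 0.57136 -0.01095  0.2419 ] sd [5.e-05 2.e-05 6.e-05] 4.8333
```

Request:
drive_tool(
  increments=[
    {"delta_pos": [0, 0, 1], "turn": 0, "jaw": -1},
    {"delta_pos": [0, 0, 2], "turn": 0, "jaw": -1},
    {"delta_pos": [0, 0, 2], "turn": 0, "jaw": -1},
    {"delta_pos": [0, 0, 1], "turn": 0, "jaw": -1},
    {"delta_pos": [0, 0, 0], "turn": 0, "jaw": -1},
  ],
)

```text
time: 5.25
tool_pos: [0.571, -0.0109, 0.2351]
tcp_rot: [-2.503, -1.898, 0.001]
wrist_force: [0.1, 0.7, 0.1]
width: 0.005
grip_force: 0.0
```

```bash
python3 force.py; python3 force.py
python3 look.py w3 >/dev/null
python3 - <<'E'
from workcell import bot
import cv2,numpy as np
a=bot.read_camera('side')['pixels'][135:195,270:350,::-1]
w=cv2.imread('pics/w3.png')
cv2.imwrite('pics/c3.png',np.hstack([cv2.resize(a,(400,300),interpolation=2),cv2.resize(w[190:310,200:360],(400,300),interpolation=2)]))
E
```

```text
F [ 0.13 -0.07 -0.49] sd [0.31 0.54 0.53] pos [ 0.57127 -0.01092  0.2356 ] sd [9.0e-05 1.0e-05 1.7e-04] 5.55
F [-0.28  0.13 -0.07] sd [0.31 0.37 0.57] pos [ 0.57132 -0.01091  0.23577] sd [1.e-05 1.e-05 2.e-05] 5.85
```

View pics/c3.png

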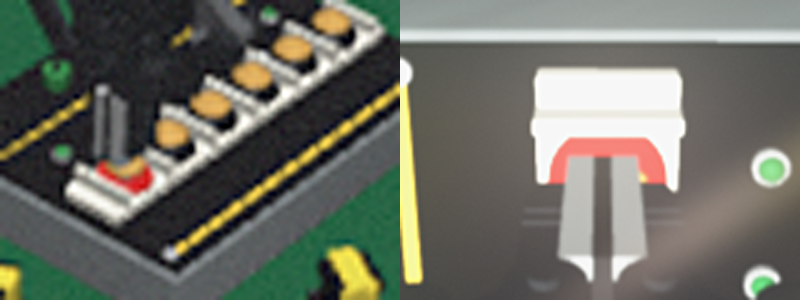

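The tips now cover the red-collared plunger's centre: collar 552 to 664 and seam at about 602 in the crop, so about 1 mm off. There is no contact yet, so I'll go down in small steps while reading the force.

Request:
drive_tool(
  increments=[
    {"delta_pos": [0, 0, 1], "turn": 0, "jaw": -1},
    {"delta_pos": [0, 0, 1], "turn": 0, "jaw": -1},
    {"delta_pos": [0, 0, 0], "turn": 0, "jaw": -1},
  ],
)

```text
time: 6.2
tool_pos: [0.5713, -0.0109, 0.2336]
tcp_rot: [2.503, 1.898, 0.0]
wrist_force: [-0.1, 0.1, 1.3]
width: -0.002
grip_force: 0.5
```

```bash
python3 force.py; python3 force.py
```

```text
F [-0.03 -0.01  0.7 ] sd [0.4  0.57 0.52] pos [ 0.57132 -0.01092  0.23372] sd [2.e-05 1.e-05 1.e-05] 6.5
F [ 0.28 -0.13  0.63] sd [0.31 0.39 0.71] pos [ 0.5713  -0.01092  0.23371] sd [1.e-05 2.e-05 2.e-05] 6.8
```

Request:
drive_tool(
  increments=[
    {"delta_pos": [0, 0, 1], "turn": 0, "jaw": -1},
    {"delta_pos": [0, 0, 0], "turn": 0, "jaw": -1},
  ],
)

```text
time: 6.97
tool_pos: [0.5713, -0.0109, 0.2327]
tcp_rot: [2.503, 1.898, 0.0]
wrist_force: [1.1, 0.2, 0.6]
width: 0.004
grip_force: 0.7
```

```bash
python3 force.py; python3 force.py
```

```text
F [ 0.26 -0.02  0.99] sd [0.35 0.45 0.62] pos [ 0.57135 -0.01092  0.23277] sd [1.e-05 2.e-05 3.e-05] 7.2667
F [-0.14 -0.07  1.09] sd [0.42 0.53 0.22] pos [ 0.57132 -0.01092  0.23274] sd [1.e-05 1.e-05 1.e-05] 7.5667
```

Contact begins at a TCP z of about 0.2341. I'll set the tips 3.2 mm below the resting tops, at z of about 0.2309.

Request:
drive_tool(
  increments=[
    {"delta_pos": [0, 0, 1], "turn": 0, "jaw": -1},
    {"delta_pos": [0, 0, 0.9], "turn": 0, "jaw": -1},
    {"delta_pos": [0, 0, 0], "turn": 0, "jaw": -1},
  ],
)

```text
time: 7.82
tool_pos: [0.5713, -0.0109, 0.2307]
tcp_rot: [2.503, 1.898, 0.0]
wrist_force: [0.7, 0.8, 2.3]
width: -0.001
grip_force: 1.0
```

```bash
python3 force.py; python3 force.py
```

```text
F [-0.04  0.24  1.92] sd [0.66 0.44 0.53] pos [ 0.57133 -0.01092  0.23083] sd [1.e-05 1.e-05 4.e-05] 8.1167
F [0.16 0.05 2.16] sd [0.37 0.17 0.71] pos [ 0.57132 -0.01092  0.23084] sd [1.e-05 1.e-05 1.e-05] 8.4167
```

The force of about 2.2 N matches a dip of about 2.5 mm. I'll start the stroke.

Request:
drive_tool(
  increments=[
    {"delta_pos": [-1, 0, 0], "turn": 0, "jaw": -1},
    {"delta_pos": [-2, 0, 0], "turn": 0, "jaw": -1},
    {"delta_pos": [-3, 0, 0], "turn": 0, "jaw": -1},
    {"delta_pos": [-3, 0, 0], "turn": 0, "jaw": -1},
    {"delta_pos": [-3, 0, 0], "turn": 0, "jaw": -1},
    {"delta_pos": [-3, 0, 0], "turn": 0, "jaw": -1},
    {"delta_pos": [-3, 0, 0], "turn": 0, "jaw": -1},
    {"delta_pos": [-3, 0, 0], "turn": 0, "jaw": -1},
  ],
)

```text
time: 9.08
tool_pos: [0.5655, -0.0313, 0.2307]
tcp_rot: [-2.503, -1.897, -0.001]
wrist_force: [1.3, 3.2, 1.4]
width: 0.003
grip_force: 1.1
```

Request:
drive_tool(
  increments=[
    {"delta_pos": [-3, 0, 0], "turn": 0, "jaw": -1},
    {"delta_pos": [-3, 0, 0], "turn": 0, "jaw": -1},
    {"delta_pos": [-3, 0, 0], "turn": 0, "jaw": -1},
    {"delta_pos": [-3, 0, 0], "turn": 0, "jaw": -1},
    {"delta_pos": [-3, 0, 0], "turn": 0, "jaw": -1},
    {"delta_pos": [-3, 0, 0], "turn": 0, "jaw": -1},
    {"delta_pos": [-2, 0, 0], "turn": 0, "jaw": -1},
    {"delta_pos": [-1, 0, 0], "turn": 0, "jaw": -1},
  ],
)

```text
time: 9.75
tool_pos: [0.5598, -0.0518, 0.2308]
tcp_rot: [2.503, 1.898, -0.0]
wrist_force: [-0.2, -0.0, 1.8]
width: -0.003
grip_force: 0.8
```

```bash
python3 force.py
python3 - <<'E'
from workcell import bot
import cv2,numpy as np
a=bot.read_camera('side')['pixels'][110:200,250:370,::-1]
w=bot.read_camera('wrist')['pixels'][100:310,140:420,::-1]
cv2.imwrite('pics/c4.png',np.hstack([cv2.resize(a,(400,300),interpolation=2),cv2.resize(w,(400,300),interpolation=2)]))
E
```

```text
F [ 0.02 -0.77  1.83] sd [0.65 0.51 0.69] pos [ 0.55986 -0.05167  0.23075] sd [3.e-05 9.e-05 2.e-05] 10.05
```

View pics/c4.png

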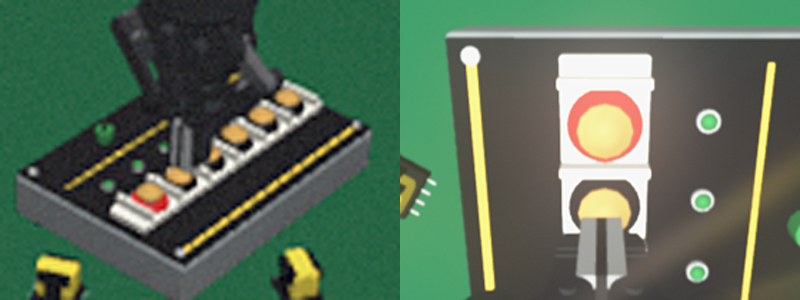

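Plunger 1 has sprung back, the tips ride on plunger 2 and sit centred, and the jig has not visibly moved. I'll continue the stroke.

Request:
drive_tool(
  increments=[
    {"delta_pos": [-2, 0, 0], "turn": 0, "jaw": -1},
    {"delta_pos": [-3, 0, 0], "turn": 0, "jaw": -1},
    {"delta_pos": [-3, 0, 0], "turn": 0, "jaw": -1},
    {"delta_pos": [-3, 0, 0], "turn": 0, "jaw": -1},
    {"delta_pos": [-3, 0, 0], "turn": 0, "jaw": -1},
    {"delta_pos": [-3, 0, 0], "turn": 0, "jaw": -1},
    {"delta_pos": [-3, 0, 0], "turn": 0, "jaw": -1},
    {"delta_pos": [-3, 0, 0], "turn": 0, "jaw": -1},
  ],
)

```text
time: 10.82
tool_pos: [0.5537, -0.0739, 0.2309]
tcp_rot: [2.503, 1.898, 0.0]
wrist_force: [0.3, 1.9, 2.1]
width: -0.001
grip_force: 1.0
```

Request:
drive_tool(
  increments=[
    {"delta_pos": [-3, 0, 0], "turn": 0, "jaw": -1},
    {"delta_pos": [-3, 0, 0], "turn": 0, "jaw": -1},
    {"delta_pos": [-3, 0, 0], "turn": 0, "jaw": -1},
    {"delta_pos": [-3, 0, 0], "turn": 0, "jaw": -1},
    {"delta_pos": [-3, 0, 0], "turn": 0, "jaw": -1},
    {"delta_pos": [-3, 0, 0], "turn": 0, "jaw": -1},
    {"delta_pos": [-3, 0, 0], "turn": 0, "jaw": -1},
    {"delta_pos": [-3, 0, 0], "turn": 0, "jaw": -1},
  ],
)

```text
time: 11.48
tool_pos: [0.5472, -0.0969, 0.2309]
tcp_rot: [2.503, 1.899, -0.0]
wrist_force: [0.7, 1.3, 2.7]
width: 0.005
grip_force: 1.0
```

Request:
drive_tool(
  increments=[
    {"delta_pos": [-3, 0, 0], "turn": 0, "jaw": -1},
    {"delta_pos": [-3, 0, 0], "turn": 0, "jaw": -1},
    {"delta_pos": [-3, 0, 0], "turn": 0, "jaw": -1},
    {"delta_pos": [-3, 0, 0], "turn": 0, "jaw": -1},
    {"delta_pos": [-3, 0, 0], "turn": 0, "jaw": -1},
    {"delta_pos": [-3, 0, 0], "turn": 0, "jaw": -1},
    {"delta_pos": [-3, 0, 0], "turn": 0, "jaw": -1},
    {"delta_pos": [-3, 0, 0], "turn": 0, "jaw": -1},
  ],
)

```text
time: 12.15
tool_pos: [0.5407, -0.1198, 0.2307]
tcp_rot: [-2.503, -1.898, -0.001]
wrist_force: [1.2, 2.0, 2.0]
width: -0.003
grip_force: 1.2
```

Request:
drive_tool(
  increments=[
    {"delta_pos": [-3, 0, 0], "turn": 0, "jaw": -1},
    {"delta_pos": [-3, 0, 0], "turn": 0, "jaw": -1},
    {"delta_pos": [-3, 0, 0], "turn": 0, "jaw": -1},
    {"delta_pos": [-3, 0, 0], "turn": 0, "jaw": -1},
    {"delta_pos": [-3, 0, 0], "turn": 0, "jaw": -1},
    {"delta_pos": [-3, 0, 0], "turn": 0, "jaw": -1},
    {"delta_pos": [-3, 0, 0], "turn": 0, "jaw": -1},
    {"delta_pos": [-3, 0, 0], "turn": 0, "jaw": -1},
  ],
)

```text
time: 12.82
tool_pos: [0.5342, -0.1433, 0.2307]
tcp_rot: [2.503, 1.898, -0.001]
wrist_force: [-0.6, -0.4, 1.4]
width: -0.001
grip_force: 0.5
```

Request:
drive_tool(
  increments=[
    {"delta_pos": [-3, 0, 0], "turn": 0, "jaw": -1},
    {"delta_pos": [-3, 0, 0], "turn": 0, "jaw": -1},
    {"delta_pos": [-3, 0, 0], "turn": 0, "jaw": -1},
    {"delta_pos": [-3, 0, 0], "turn": 0, "jaw": -1},
    {"delta_pos": [-3, 0, 0], "turn": 0, "jaw": -1},
    {"delta_pos": [-3, 0, 0], "turn": 0, "jaw": -1},
    {"delta_pos": [-3, 0, 0], "turn": 0, "jaw": -1},
    {"delta_pos": [-3, 0, 0], "turn": 0, "jaw": -1},
  ],
)

```text
time: 13.48
tool_pos: [0.5278, -0.1663, 0.2308]
tcp_rot: [2.503, 1.898, 0.0]
wrist_force: [0.3, 1.1, 1.8]
width: 0.001
grip_force: 1.0
```

Request:
drive_tool(
  increments=[
    {"delta_pos": [-3, 0, 0], "turn": 0, "jaw": -1},
    {"delta_pos": [-3, 0, 0], "turn": 0, "jaw": -1},
    {"delta_pos": [-3, 0, 0], "turn": 0, "jaw": -1},
    {"delta_pos": [-3, 0, 0], "turn": 0, "jaw": -1},
    {"delta_pos": [-3, 0, 0], "turn": 0, "jaw": -1},
    {"delta_pos": [-3, 0, 0], "turn": 0, "jaw": -1},
    {"delta_pos": [-2, 0, 0], "turn": 0, "jaw": -1},
    {"delta_pos": [0, 0, 0], "turn": 0, "jaw": -1},
  ],
)

```text
time: 14.15
tool_pos: [0.5223, -0.1856, 0.2307]
tcp_rot: [-2.503, -1.898, 0.0]
wrist_force: [1.2, 0.6, 1.2]
width: -0.003
grip_force: 0.0
```

```bash
python3 force.py
python3 - <<'E'
from workcell import bot
import cv2,numpy as np
a=bot.read_camera('side')['pixels'][110:200,250:370,::-1]
w=bot.read_camera('wrist')['pixels'][:,:,::-1]
cv2.imwrite('pics/c5.png',np.hstack([cv2.resize(a,(400,300),interpolation=2),cv2.resize(w,(400,300),interpolation=2)]))
E
```

```text
F [-0.01  0.35  0.06] sd [0.62 0.63 0.5 ] pos [ 0.52246 -0.1852   0.23074] sd [6.0e-05 1.3e-04 3.0e-05] 14.45
```

View pics/c5.png

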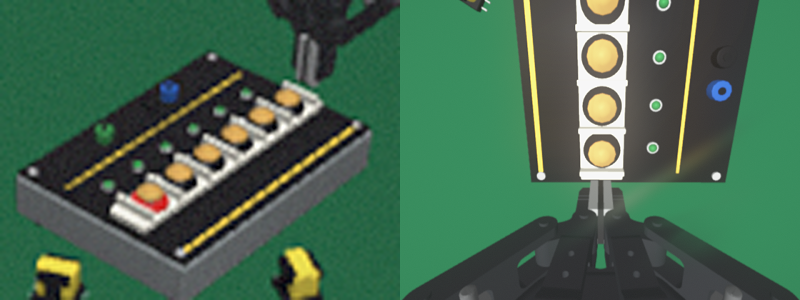

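All six domes are up, the tips are past plunger 6 with no force on them, and the jig is where it was. I'll raise the hand clear.

Request:
drive_tool(
  increments=[
    {"delta_pos": [-2, 0, -5], "turn": 0, "jaw": -1},
    {"delta_pos": [-4, 0, -12], "turn": 0, "jaw": -1},
    {"delta_pos": [-5, 0, -20], "turn": 0, "jaw": -1},
    {"delta_pos": [-5, 0, -25], "turn": 0, "jaw": -1},
    {"delta_pos": [-5, 0, -25], "turn": 0, "jaw": -1},
    {"delta_pos": [-5, 0, -20], "turn": 0, "jaw": -1},
    {"delta_pos": [-3, 0, -12], "turn": 0, "jaw": -1},
    {"delta_pos": [0, 0, -5], "turn": 0, "jaw": -1},
  ],
)

```text
time: 15.22
tool_pos: [0.5152, -0.2142, 0.3585]
tcp_rot: [2.5, 1.895, 0.004]
wrist_force: [0.5, -0.2, 0.3]
width: -0.002
grip_force: 0.0
```

```bash
python3 force.py
python3 - <<'E'
import pickle,cv2,numpy as np
from workcell import bot
d=pickle.load(open('d0.pkl','rb'))
n=bot.read_camera('side')['pixels'].astype(int);o=d['side']['pixels'].astype(int)
print('mean abs diff jig/left:',abs(n-o)[125:200,250:330].mean(),'background',abs(n-o)[200:240,100:250].mean())
print(bot.finish_job())
E
```

```text
F [ 0.21  0.21 -0.29] sd [0.52 0.62 0.34] pos [ 0.51448 -0.21307  0.35472] sd [0.00043 0.00042 0.00179] 15.5167
mean abs diff jig/left: 3.5496666666666665 background 3.456
the job is handed in; nothing more can be done
None
```

I stroked all six plungers in order from the red collar with the closed fingertips set about 3 mm below their tops; all six stood fully up afterwards, the jig stayed put, and I moved the hand clear and handed the job in at about 15.6 s (no verdict was shown).

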